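Swing the batten past the post into its bay

ROBOT

A 7-joint arm with a two-finger parallel gripper is mounted at the origin on the work surface. World frame = base frame: x ahead of the robot, y to its left, z up, the work surface at z = 0. Lengths are in m, angles in rad, forces in N, time in s.
With the tool pointing down it reaches from about 0.425 to 0.875 m from the base axis. Payload 4.7 kg.
Tool frame: the origin (TCP) lies on the mounting face of the last link; the fingertips stand 182 mm ahead of it and the grasp point (between the pads) lies 164 mm ahead of it; z points along the fingers, y is the direction in which the jaws open and shut (so a half turn about z gives the same grasp; the last joint's range is limited). The gripper opens to 87 mm and grips with 3 to 60 N. Pads are 19 mm wide; open, the fingers measure 117 mm over their backs; the gripper's body (75 mm by 190 mm) begins 51 mm behind the grasp point.
Start: joints at [1.277, 0.321, -0.07, 1.45, 0.023, 1.371, -0.057], TCP at [0.197, -0.619, 0.405] pointing down, gripper open.
Joint ranges: [-2.86, 2.86], [-0.3, 2.09], [-1.38, 1.24], [0.06, 2.45], [-1.56, 4.7], [0.09, 2.05], [-2.69, 2.69]. Speed limits (rad/s): [2.57, 2.57, 3.14, 3.14, 3.14, 3.14, 3.14].

INTERFACE

Orientations are given as a rotation vector (axis times angle).
In Python, from bench import ctrl gives the robot as it stands. The module is installed in compiled form; this text tells all that it offers.
- The arm moves only by the tool play_rows, never from a script. Its argument "targets" is text: rows parted by semicolons, each of 7 numbers parted by spaces: the shift along the tool's x, y, z in cm, then the turn, a rotation vector about the tool's x, y, z in rad, then the opening, from -1 (shut) to 1 (fully open). In form: x y z ax ay az grip; .... A call has 1 to 20 rows; each row shifts and turns the pose as measured when the row begins, along the tool's axes as they then stand; what a row does not reach is not made up. A row lasts 1/8 s, in which the tool goes at most 62.5 mm and 10.7 degrees, less where a joint would pass 70% of its speed; a pose out of reach is approached as far as the arm can. A call is refused whole if a number of a shift passes 6.25 or a number of a turn 0.188, either way. A call with a gripper value outside its range is refused whole. The fingers move at their own pace and stop on an object; "newtons" is the grip in N (left out, the last holds). Time passes only in rows, so rows that do not move let the fingers close. It gives the time, the measured TCP pose, the force and the opening at its end, in the units of the state.
- ctrl.get_state(): the state, without advancing time (a new reading comes with each control period).
- ctrl.get_image(name): name is "scene" or "top" or "wrist"; returns a dict with "pixels" (400x640x3 uint8, blue, green, red), "depth" (400x640 float32, m along the optical axis (not along the pixel's ray), 0 where there is no reading), "intrinsics" (3x3 intrinsics, pixels), "k1" (the pictures are not rectified: a ray, as slopes to the right and down, at radius r is drawn at 1 + k1 r^2 times it, then the intrinsics apply), "R" (3x3) and "t" (3): a world point X has camera coordinates R X + t. Camera axes: x right, y down, z forward; pixel columns grow to the right and rows downward; lengths in m; the calibration is good to about 2 mm. A picture is of the moment at which its call begins.
- ctrl.close_job(): hands the job in, once; it reports no verdict.
The state is a dict: "time": time; "joint_positions": joint angles; "qd": joint speeds; "joint_torque": joint torques, N m; "position": TCP position; "tool_rot": TCP orientation; "ft_force": force on the tool from outside, world axes, zero at the start; "torque": the same for the moment, N m; "grip_width": opening from 0.0 (shut) to 1.0 (fully open).
Only numpy, scipy, OpenCV 4.12 (cv2) and the standard library are available. Lean on these libraries where they do the work, as an engineer would, in place of code of your own. Each camera call takes 0.05 s, during which the arm holds its last target.

TASK

Put the loose wooden batten away in the low plywood bay fixed to the table: push one end and then the other with the outside of your fingertips to angle it in past the steel post at the mouth, until it lies snug along the bay's back board, behind the post. The glue in it is still setting, so keep it flat on the table the whole time: do not lift or tip it, and do not straddle or pinch it between the fingers. Leave the other things on the table where they are.

Things in the scene. Friction and masses are not known exactly. Their poses are not given: they have to be found in the camera images.
- bay: low plywood bay fixed to the table, no floor of its own, open at its front (towards the robot) and above. Origin: middle of the mouth line, on the table. +x points into the bay, y along it, z up. Inside 260 long (y from -130 to 130) and 85 deep (x from 0 at the mouth to 85 at the back board); the back board and the two end walls are 12 thick and 30 high; the end walls run from x = 0 to the back
- post: fixed upright steel post, 16 in diameter, 60 high, origin at its foot on the table. It stands 12 in front of the bay's mouth line (bay x = -12) and 30 to the left or to the right of the bay's middle (bay y = +30 or -30, differs from run to run); the other place has only a flat cap flush with the table, over which things slide freely. The clear way between the post and the farther end wall is 152, shorter than the batten
- batten_mid (a point): centre of the loose wooden batten, a plain bar 180 long, 28 wide, 24 high, about 0.16 kg, lying flat on the table (this point 12 above the table); x along its length, y across, z up. Pushed near one end, square to its side, it turns about a point some 37 beyond its centre. When snug against the back board this point is at bay x = 71
- batten_end_a (a point): middle of one end face of the batten (+x end), 12 above the table when it lies flat
- batten_end_b (a point): middle of the other end face of the batten (-x end), 12 above the table when it lies flat
- jar: bystander: glass jar with white cap, 56 in diameter, 70 high, origin under its centre
- weight: bystander: turned steel weight with a knob, 52 in diameter, 56 high, origin under its centre
- mug: bystander: white mug, 76 in diameter with a handle at its +y side, 78 high, origin under its centre
- tin: bystander: flat round metal tin, 66 in diameter, 45 high, origin under its centre
- brush: bystander: brush lying along its x axis beyond the bay, about 200 long
- folder: bystander: white paper-folding stick, 140 by 22 by 8, lying along its x axis, origin under its centre
- block: bystander: cork block 60 by 35 by 30, origin under its centre
- batten: the batten itself; origin under its centre, axes as for batten_mid
Things that resemble listed ones, but are neither listed nor needed, are in the scene too. Of the things that look like the batten, the smaller one is meant.

How it is judged:
At the end, for the whole second after the job is handed in: the batten lies flat on the table and still, wholly between the bay's two end walls, with both of its ends within 10 mm of touching the back board (x of batten_end_a in the frame of bay between 0.061 and 0.079 m and x of batten_end_b in the frame of bay between 0.061 and 0.079 m and y of batten_end_a in the frame of bay between -0.134 and 0.134 m and y of batten_end_b in the frame of bay between -0.134 and 0.134 m and height (world z) of batten_mid below 0.016 m and angle between batten_mid's own z axis and vertical below 0.08 rad and linear speed of batten below 0.01 m/s).
It fails at once if the batten is lifted (its centre 8 mm, or an end 12 mm) or tipped by more than 0.25 rad (height (world z) of batten_mid above 0.02 m or height (world z) of any of batten_end_a, batten_end_b above 0.024 m or angle between batten_mid's own z axis and vertical above 0.25 rad).
It fails at once if the fingers touch the batten while straddling it (pinched between the fingers) (y of the grasp point in the frame of batten_mid between -0.01 and 0.01 m and x of the grasp point in the frame of batten_mid between -0.088 and 0.088 m and z of the grasp point in the frame of batten_mid below 0.029 m and contact force between the fingers and batten above 1 N).
It fails at once if a bystander is moved more than 20 mm (distance of any of jar, weight, mug, tin, brush, folder, block from where it was at the start of the episode above 0.02 m).
It also fails if it takes over 72 s, if anything falls off the work surface, if the arm or the gripper's body presses on something with over 40 N, if the wrist force passes 120 N, or if a joint passes its speed limit or range.

## Working session

There is one attempt and no reset: what is moved stays moved. The work goes in short steps, Python scripts to look and compute and a tool call to move; the robot and the scene stay as the last step left them, time stands still between calls to the robot, and variables do not carry over. Pictures are saved under pics/ and viewed, and the job is handed in when it is done.

Besides the shell and the picture viewer there is one more tool, called after "Call:" in YAML: its name, and indented under it one key for each argument. play_rows: Moves the arm, as the interface text tells. Its arguments: {"type":"object","properties":{"targets":{"type":"string"},"newtons":{"type":"number"}},"required":["targets"]}

```bash
mkdir -p pics; ls
cat > h.py <<'E'
import numpy as np, cv2
from bench import ctrl
from scipy.spatial.transform import Rotation as Ro
def grab(n):
    im=ctrl.get_image(n); return im
def pix2plane(im,uv,z):
    K=np.array(im["intrinsics"]);k1=float(im["k1"]);uv=np.atleast_2d(np.array(uv,float))
    d=cv2.undistortPoints(uv.reshape(-1,1,2),K,np.array([k1,0,0,0.]),).reshape(-1,2)
    R=np.array(im["R"]);t=np.array(im["t"])
    c=-R.T@t; r=np.c_[d,np.ones(len(d))]@R
    s=(z-c[2])/r[:,2]; return c+s[:,None]*r
def proj(im,X):
    X=np.atleast_2d(np.array(X,float))
    p,_=cv2.projectPoints(X,cv2.Rodrigues(np.array(im["R"]))[0],np.array(im["t"],float),np.array(im["intrinsics"]),np.array([float(im["k1"]),0,0,0]))
    return p.reshape(-1,2)
E
python3 - <<'E'
from h import *
for n in["scene","top","wrist"]:
    im=grab(n);cv2.imwrite(f"pics/{n}0.png",im["pixels"]);np.savez(f"/tmp/{n}0.npz",**im)
    print(n,im["k1"],-np.array(im["R"]).T@np.array(im["t"]))
s=ctrl.get_state();print(s)
E
```

```text
pics
scene 0.014382363492367775 [0.91367889 0.60205108 0.98039416]
top -0.12742198418724637 [ 0.36109428 -0.01767347  1.49040056]
wrist 0.0034209274035231713 [ 0.26327806 -0.59762834  0.38413546]
{'time': 0.15, 'joint_positions': array([ 1.27711975,  0.32163797, -0.0700838 ,  1.45143001,  0.02261638,
        1.37077133, -0.05689942]), 'qd': array([ 0.00025092, -0.00328281,  0.00022605, -0.00270511,  0.00095341,
        0.00031857, -0.00156875]), 'joint_torque': array([ 3.28942735e-05, -4.91795683e+01, -4.04469715e-01, -3.12875962e+01,
       -6.39030570e-02,  4.04011994e-02,  1.37922320e-04]), 'position': array([ 0.19683067, -0.61931493,  0.40390444]), 'tool_rot': array([-3.10305342e+00, -4.81373793e-01,  5.10639110e-04]), 'ft_force': array([-0.47468813, -0.53638376, -0.20090036]), 'torque': array([ 0.02491172,  0.01460783, -0.03218282]), 'grip_width': 0.99830115794963}
```

View pics/top0.png

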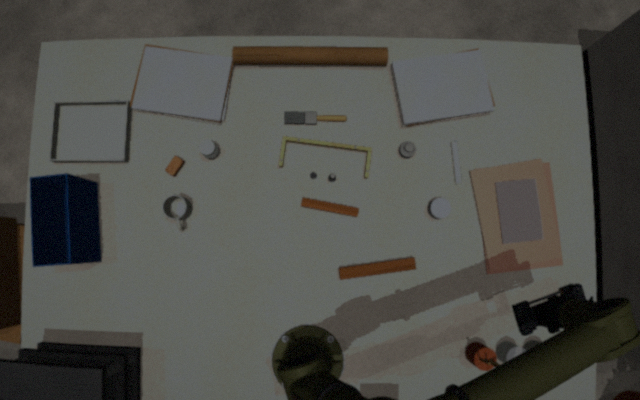

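View pics/scene0.png

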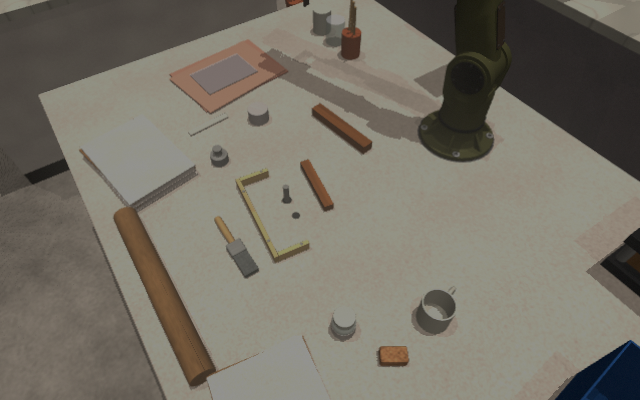

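The top view shows two batten-like bars, at (330,207) and (377,268), with the rolling pin at (310,56) as a third lookalike. The smaller bar, at (330,207), should be the batten. The bay is at (325,155), with the two post candidates at (332,177) and (313,175). I'll measure them and check a crop.

Run:
```python
from h import *
im=dict(np.load("/tmp/top0.npz"))
p=im["pixels"];hsv=cv2.cvtColor(p,cv2.COLOR_BGR2HSV)
for y,x in[(207,330),(268,377),(146,330),(150,282),(178,332),(175,313)]: print(x,y,hsv[y,x])
m=cv2.inRange(hsv,(3,130,60),(16,255,255))
cs,_=cv2.findContours(m,cv2.RETR_EXTERNAL,cv2.CHAIN_APPROX_NONE)
for c in cs:
    if cv2.contourArea(c)>150:
        r=cv2.minAreaRect(pix2plane(im,c.reshape(-1,2),0.024)[:,:2].astype(np.float32)*1000)
        print("bar",c.reshape(-1,2).mean(0),r)
m=cv2.inRange(hsv,(20,90,80),(35,255,255))
ys,xs=np.nonzero(m);print(len(xs),xs.min(),xs.max(),ys.min(),ys.max())
a=cv2.resize(p[100:290,260:460],None,fx=4,fy=3.0*4/3,interpolation=cv2.INTER_CUBIC)
cv2.imwrite("pics/crop0.png",cv2.resize(cv2.convertScaleAbs(a,alpha=1.6),(600,570)))
s=dict(np.load("/tmp/scene0.npz"))
a=s["pixels"][140:290,210:370];cv2.imwrite("pics/crop1.png",cv2.convertScaleAbs(cv2.resize(a,(640,600),interpolation=cv2.INTER_CUBIC),alpha=1.5))
```

```text
330 207 [ 11 169  86]
377 268 [ 13 181  79]
330 146 [25 94 60]
282 150 [ 30  78 102]
332 178 [45 23 45]
313 175 [105  13  38]
bar [484.67032967 358.84615385] ((6.156427383422852, -550.489501953125), (68.14817810058594, 65.76567840576172), 88.20296478271484)
bar [ 10.48529412 333.67647059] ((54.24135971069336, 976.2145385742188), (55.71802520751953, 71.71503448486328), 0.5233498215675354)
bar [376.76969697 267.93333333] ((289.86376953125, -211.4249267578125), (34.45918273925781, 234.614501953125), 7.904519081115723)
bar [329.28099174 206.66942149] ((478.44818115234375, -63.6578369140625), (175.41946411132812, 25.150861740112305), 79.3951416015625)
bar [310.51246537  53.9501385 ] ((977.7805786132812, 3.695159912109375), (47.669246673583984, 502.23590087890625), 0.049812231212854385)
192 281 369 116 165
```

View pics/crop0.png

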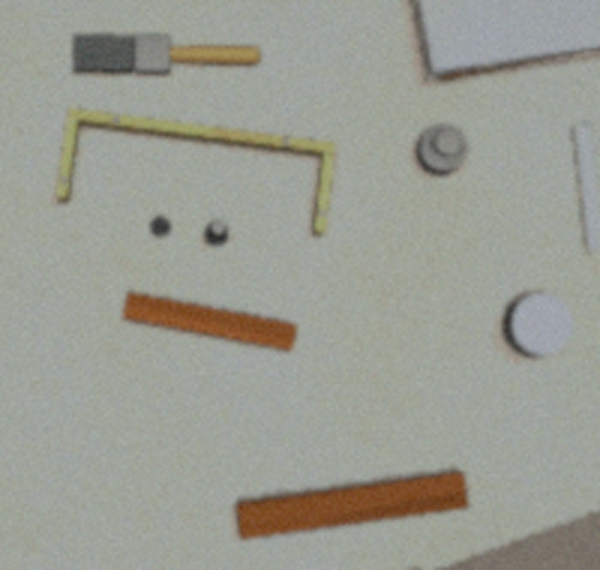

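View pics/crop1.png

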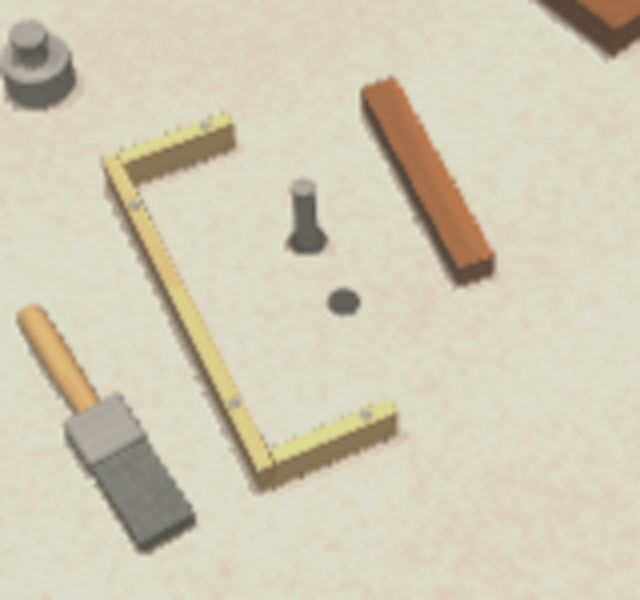

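The small bar measures about 178×26 mm and the other 235×34, so the batten is the bar at (330,207). The scene crop shows the post standing on the right (robot's −y side) and the flat cap on the left. Next I'll get the bay pose from both views.

```bash
cat > m.py <<'E'
from h import *
def bay(im,roi):
    x0,x1,y0,y1=roi
    hsv=cv2.cvtColor(im["pixels"],cv2.COLOR_BGR2HSV)
    m=np.zeros(hsv.shape[:2],np.uint8); m[y0:y1,x0:x1]=cv2.inRange(hsv,(18,55,50),(40,255,255))[y0:y1,x0:x1]
    return m
def bar(im,roi):
    x0,x1,y0,y1=roi
    hsv=cv2.cvtColor(im["pixels"],cv2.COLOR_BGR2HSV)
    m=np.zeros(hsv.shape[:2],np.uint8); m[y0:y1,x0:x1]=cv2.inRange(hsv,(3,110,40),(17,255,255))[y0:y1,x0:x1]
    cs,_=cv2.findContours(m,cv2.RETR_EXTERNAL,cv2.CHAIN_APPROX_NONE)
    if not cs: return None
    c=max(cs,key=cv2.contourArea)
    return c.reshape(-1,2)
E
python3 - <<'E'
from m import *
im=dict(np.load("/tmp/top0.npz"))
m=bay(im,(272,380,130,185))
ys,xs=np.nonzero(m)
P=pix2plane(im,np.c_[xs,ys],0.03)[:,:2]*1000
r=cv2.minAreaRect(P.astype(np.float32));print("top",r);print(cv2.boxPoints(r))
v=cv2.resize(m[120:190,260:390],None,fx=4,fy=4);cv2.imwrite("pics/mask.png",v)
s=dict(np.load("/tmp/scene0.npz"))
# hand corners from crop1 (scale 4, offset 210,140): top outer corners of bay
c=np.array([(104,157),(270,463),(232,118),(394,405)])/4+[210,140]
print("scene bay: BR(-y),BL(+y),mouth-y,mouth+y\n",pix2plane(s,c,.03)*1000)
print("post top",pix2plane(s,np.array([303,186])/4+[210,140],.06)*1000,"cap",pix2plane(s,np.array([344,301])/4+[210,140],0)*1000)
b=np.array([(362,92),(393,79),(493,258),(458,272)])/4+[210,140]
print("batten top corners scene\n",pix2plane(s,b,.024)*1000)
c=np.array([(77,108),(333,145),(60,200),(322,235)])/3+[260,100]
print("top bay BL,BR,ML,MR\n",pix2plane(im,c,.03)*1000)
c=np.array([(160,226)])/3+[260,100]; print("cap top",pix2plane(im,c,0)*1000, "posttop", pix2plane(im,np.array([(219,228)])/3+[260,100],.06)*1000)
cc=bar(im,(280,380,190,230)); print(cv2.boxPoints(cv2.minAreaRect(pix2plane(im,cc,.024)[:,:2].astype(np.float32)*1000)))
E
```

```text
top ((636.2443237304688, -48.74952697753906), (283.137451171875, 97.59219360351562), 83.08198547363281)
[[ 570.75165  -183.41013 ]
 [ 667.63336  -195.16501 ]
 [ 701.737      85.91107 ]
 [ 604.8553     97.665955]]
scene bay: BR(-y),BL(+y),mouth-y,mouth+y
 [[ 665.49744652 -195.20581335   30.        ]
 [ 693.29842994   84.64371436   30.        ]
 [ 571.81271103 -176.71952403   30.        ]
 [ 606.19122991   91.65634496   30.        ]]
post top [[572.92541228 -72.21260294  60.        ]] cap [[ 5.79691215e+02 -1.35765880e+01 -1.11022302e-13]]
batten top corners scene
 [[ 477.85976589 -150.66171092   24.        ]
 [ 452.02815834 -148.85201009   24.        ]
 [ 484.73840214   27.10335391   24.        ]
 [ 511.10563187   23.72171047   24.        ]]
top bay BL,BR,ML,MR
 [[ 700.81398578   76.07974729   30.        ]
 [ 663.40545301 -193.55393077   30.        ]
 [ 602.49693156   92.32642761   30.        ]
 [ 567.73602643 -181.37194985   30.        ]]
cap top [[580.22896877 -12.254108     0.        ]] posttop [[569.8215602  -72.69501375  60.        ]]
[[ 449.6806   -147.54105 ]
 [ 475.43127  -152.26721 ]
 [ 507.20312    20.842773]
 [ 481.45245    25.56894 ]]
```

View pics/mask.png

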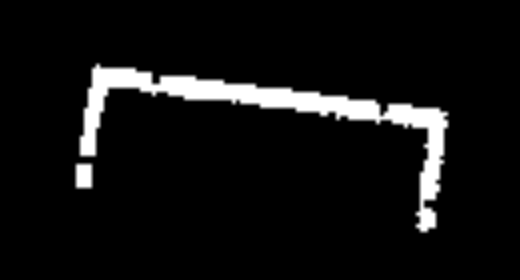

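Call:
play_rows:
  targets: "0 0 0 0 0 -0.18 -1;0 0 0 0 0 -0.18 -1;0 0 0 0 0 -0.18 -1;0 0 0 0 0 -0.18 -1;0 0 0 0 0 -0.18 -1;0 0 0 0 0 -0.18 -1;0 0 0 0 0 0 -1"
  newtons: 20

```text
time: 1.02
position: [0.1966, -0.6187, 0.4004]
tool_rot: [-2.376, -2.045, -0.004]
ft_force: [-0.1, 0.3, -0.3]
grip_width: 0.291
```

```bash
cat > s.py <<'E'
from h import *
O=np.array([587.3,-43.1]);A=np.radians(-6.8)
UX=np.array([np.cos(A),np.sin(A)]);UY=np.array([-UX[1],UX[0]])
def b2w(p): return O+p[0]*UX+p[1]*UY
def w2b(p): p=np.asarray(p)-O; return np.array([p@UX,p@UY])
def st():
    s=ctrl.get_state();R=Ro.from_rotvec(s["tool_rot"]).as_matrix()
    return s,np.array(s["position"])*1000,R
def goto(xy,ztip,yaw=None):
    s,p,R=st()
    # fingertip pos
    tip=p+182*R[:,2]
    d=np.array([xy[0],xy[1],ztip])-tip
    print("tip",tip.round(1),"yaw x",np.degrees(np.arctan2(R[1,0],R[0,0])).round(1),"tilt",np.degrees(np.arccos(-R[2,2])).round(2),"grip",round(s["grip_width"],3),"F",s["ft_force"].round(1),"t",s["time"])
    print("bay tip",w2b(tip[:2]).round(1))
    print("tool delta cm",(R.T@d/10).round(2))
    if yaw is not None:
        w=np.degrees(np.arctan2(R[1,0],R[0,0])); dy=(yaw-w+180)%360-180
        Rt=np.array([[np.cos(np.radians(yaw)),np.sin(np.radians(yaw)),0],[np.sin(np.radians(yaw)),-np.cos(np.radians(yaw)),0],[0,0,-1]])
        print("turn rotvec",Ro.from_matrix(R.T@Rt).as_rotvec().round(3))
def batten(which=("top","scene")):
    """returns per view: centre (bay frame), theta deg (right end deep +)"""
    from m import bar
    out=[]
    for n in which:
        im=grab(n)
        hsv=cv2.cvtColor(im["pixels"],cv2.COLOR_BGR2HSV)
        m=cv2.inRange(hsv,(3,110,40),(17,255,255))
        cs,_=cv2.findContours(m,cv2.RETR_EXTERNAL,cv2.CHAIN_APPROX_NONE)
        for c in cs:
            if cv2.contourArea(c)<80: continue
            P=pix2plane(im,c.reshape(-1,2),.024)[:,:2]*1000
            q=P.mean(0)
            if not(400<q[0]<720 and -220<q[1]<260) or (q[0]<400): continue
            r=cv2.minAreaRect(P.astype(np.float32));b=cv2.boxPoints(r)
            L=max(r[1])
            if L>205 or L<60: continue
            e=b[1]-b[0] if np.hypot(*(b[1]-b[0]))>np.hypot(*(b[2]-b[1])) else b[2]-b[1]
            c0=w2b(r[0]); u=np.array([e@UX,e@UY]); 
            if u[1]>0:u=-u
            th=np.degrees(np.arctan2(u[0],-u[1])); u/=np.hypot(*u)
            print(n,"centre",c0.round(1),"theta",th.round(1),"size",np.round(r[1],0),"head",(c0+90*u).round(1),"tail",(c0-90*u).round(1))
        cv2.imwrite(f"pics/{n}_{ctrl.get_state()['time']:.2f}.png",im["pixels"])
E
python3 - <<'E'
from s import *
goto((458,-182),120,79.6)
E
```

```text
tip [ 196.2 -617.4  218.4] yaw x 81.4 tilt 0.44 grip 0.291 F [-0.1  0.3 -0.3] t 1.025
bay tip [-320.4 -616.6]
tool delta cm [46.89 19.44 10.09]
turn rotvec [-0.004 -0.007  0.032]
```

Call:
play_rows:
  targets: "4.7 1.9 0.9 0 0 0.03 -1;4.7 1.9 0.9 0 0 0 -1;4.7 1.9 0.9 0 0 0 -1;4.7 1.9 0.9 0 0 0 -1;4.7 1.9 0.9 0 0 0 -1;4.7 1.9 0.9 0 0 0 -1;4.7 1.9 0.9 0 0 0 -1;4.7 1.9 0.9 0 0 0 -1;0 0 0 0 0 0 -1"

```text
time: 2.15
position: [0.4227, -0.2678, 0.3269]
tool_rot: [-2.446, -1.963, -0.004]
ft_force: [-0.9, -0.1, 0.0]
grip_width: 0.009
```

Run:
```python
from s import *
goto((458,-182),60,79.6)
```

```text
tip [ 422.5 -266.8  144.9] yaw x 77.5 tilt 0.33 grip 0.009 F [-0.9 -0.1  0. ] t 2.15
bay tip [-137.2 -241.6]
tool delta cm [9.   1.65 8.54]
turn rotvec [-0.002 -0.005 -0.037]
```

Call:
play_rows:
  targets: "3 0.5 2.8 0 0 -0.03 -1;3 0.5 2.8 0 0 0 -1;3 0.5 2.8 0 0 0 -1;0 0 2.8 0 0 0 -1;0 0 1.2 0 0 0 -1;0 0 0 0 0 0 -1"

```text
time: 2.9
position: [0.4553, -0.1857, 0.2014]
tool_rot: [2.442, 1.976, 0.001]
ft_force: [0.4, -0.2, -0.1]
grip_width: 0.002
```

Run:
```python
from s import *
goto((458,-182),8,79.6)
batten()
im=grab("wrist");cv2.imwrite("pics/w1.png",im["pixels"])
```

```text
tip [ 455.4 -185.6   19.4] yaw x 77.9 tilt 0.05 grip 0.002 F [ 0.4 -0.2 -0.1] t 2.9
bay tip [-114.1 -157.1]
tool delta cm [0.4  0.18 1.14]
turn rotvec [ 0.001 -0.001 -0.029]
top centre [-105.5  -33.7] theta -3.7 size [177.  26.] head [-111.3 -123.5] tail [-99.7  56.1]
scene centre [-103.1  -34.9] theta -4.0 size [178.  28.] head [-109.4 -124.7] tail [-96.8  54.9]
```

View pics/w1.png

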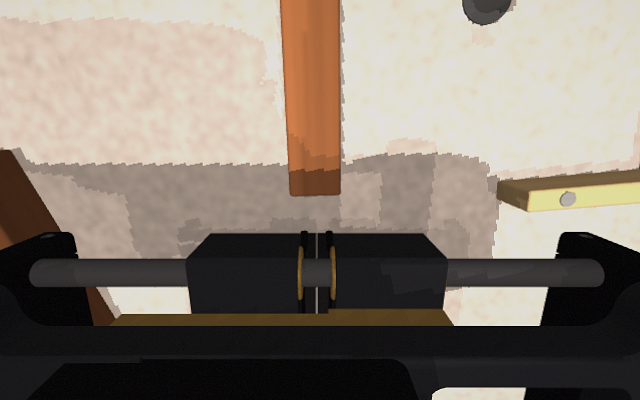

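The wrist view shows the batten's end face (315,190) centred ahead of the closed fingers (317,270), with the post at (487,5). I'll lower and push along the batten's length to shift it left.

Call:
play_rows:
  targets: "0.3 0.2 1.1 0 0 -0.03 -1;0 0 0.1 0 0 0 -1;1.3 0 0 0 0 0 -1;1.3 0 0 0 0 0 -1;1.3 0 0 0 0 0 -1;1.3 0 0 0 0 0 -1;1.3 0 0 0 0 0 -1;1.3 0 0 0 0 0 -1;1.3 0 0 0 0 0 -1"

```text
time: 4.18
position: [0.4766, -0.0882, 0.1917]
tool_rot: [2.406, 2.01, 0.004]
ft_force: [-0.2, -0.9, -0.1]
grip_width: 0.002
```

Run:
```python
from s import *
goto((458,-182),8,79.6)
batten()
```

```text
tip [477.7 -88.9   9.7] yaw x 79.7 tilt 0.42 grip 0.002 F [-0.2 -0.9 -0.1] t 4.175
bay tip [-103.4  -58.4]
tool delta cm [-9.52 -0.28  0.2 ]
turn rotvec [0.007 0.003 0.003]
top centre [-100.7   57.5] theta -3.4 size [151.  26.] head [-106.   -32.3] tail [-95.3 147.4]
scene centre [-99.2  45.8] theta -3.4 size [179.  28.] head [-104.5  -44.1] tail [-93.9 135.6]
```

Call:
play_rows:
  targets: "1.3 0 0 0 0 0 -1;1.3 0 0 0 0 0 -1;0.6 0 0 0 0 0 -1;-1.5 0 0 0 0 0 -1;-1.5 0 0 0 0 0 -1;0 0 0 0 0 0 -1"

```text
time: 5.03
position: [0.477, -0.0865, 0.1918]
tool_rot: [2.406, 2.01, 0.004]
ft_force: [0.2, -0.6, 0.4]
grip_width: 0.008
```

Run:
```python
from s import *
batten()
# staging: front side of head, 15mm from the head end; finger half-size 15 in tool y + clearance
goto(b2w((-150,-15)),8,79.6)
```

```text
top centre [-99.8  78. ] theta -2.9 size [180.  26.] head [-104.4  -11.9] tail [-95.2 167.9]
scene centre [-97.1  78.1] theta -3.5 size [179.  28.] head [-102.7  -11.7] tail [-91.5 168. ]
tip [478.5 -85.7   9.9] yaw x 79.9 tilt 0.42 grip 0.007 F [-0.9  1.4 -0.2] t 5.125
bay tip [-103.   -55.1]
tool delta cm [ 3.73 -4.93  0.14]
turn rotvec [0.007 0.002 0.005]
```

Call:
play_rows:
  targets: "0 -2.4 0 0 0 0 -1;0 -2.4 0 0 0 0 -1;1 0 0 0 0 0 -1;2.5 0 0 0 0 0 -1;2.5 0 0 0 0 0 -1;0.3 0 0 0 0 0 -1;0 0 0 0 0 0 -1"

```text
time: 6.0
position: [0.4439, -0.0109, 0.1928]
tool_rot: [2.401, 2.011, 0.015]
ft_force: [-0.9, -0.4, 0.0]
grip_width: 0.003
```

Run:
```python
from s import *
batten()
goto(b2w((-132,3)),8,79.6)
print(st()[0]["joint_positions"].round(2))
im=grab("wrist");cv2.imwrite("pics/w2.png",im["pixels"])
```

```text
top centre [-96.7 128.8] theta -3.4 size [78. 26.] head [-102.    38.9] tail [-91.4 218.6]
scene centre [-97.1  81.4] theta -3.9 size [172.  27.] head [-103.3   -8.4] tail [-91.  171.2]
tip [446.1 -11.6  10.7] yaw x 79.8 tilt 0.75 grip 0.003 F [ 0.   1.1 -0.5] t 6.1
bay tip [-144.    14.5]
tool delta cm [-1.08  1.26  0.29]
turn rotvec [ 0.013 -0.001  0.004]
[ 0.64  0.17 -0.71  2.15  0.14  0.86 -0.33]
```

View pics/w2.png

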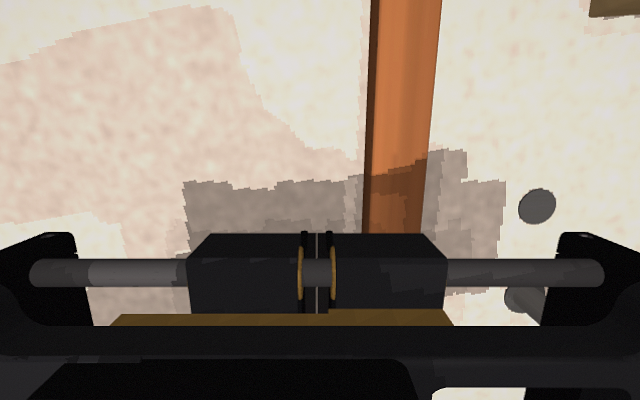

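Call:
play_rows:
  targets: "-1.1 0.6 0.2 0.01 0 0 -1;0 1 0 0 0 0 -1;-0.2 0.9 0 0 0 -0.08 -1;-0.2 0.9 0 0 0 -0.08 -1;-0.2 0.9 0 0 0 -0.08 -1;-0.2 0.9 0 0 0 -0.08 -1;-0.2 0.9 0 0 0 -0.08 -1;0 0 0 0 0 0 -1"

```text
time: 7.15
position: [0.5067, -0.0429, 0.1897]
tool_rot: [-1.959, -2.456, -0.002]
ft_force: [0.6, -0.7, 0.3]
grip_width: 0.007
```

Run:
```python
from s import *
batten()
goto(b2w((-39,16)),8,128)
im=grab("wrist");cv2.imwrite("pics/w3.png",im["pixels"])
```

```text
top centre [-92.9 101.8] theta 19.1 size [ 27. 124.] head [-63.5  16.7] tail [-122.3  186.8]
scene centre [-82.9  78. ] theta 19.1 size [ 28. 175.] head [-53.4  -7.1] tail [-112.3  163. ]
tip [505.9 -42.6   7.6] yaw x 102.8 tilt 0.05 grip 0.006 F [-0.9 -1.3  0. ] t 7.25
bay tip [-80.9  -9.1]
tool delta cm [ 0.96  4.79 -0.04]
turn rotvec [ 0.    -0.001 -0.44 ]
```

View pics/w3.png

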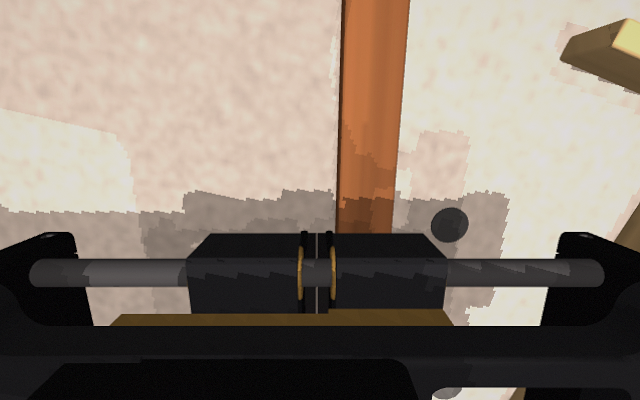

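Call:
play_rows:
  targets: "0.1 1 0 0 0 -0.08 -1;0 1 0 0 0 -0.08 -1;0 1 0 0 0 -0.08 -1;0 1 0 0 0 -0.08 -1;0 1 0 0 0 -0.08 -1;0 0.9 0 0 0 -0.08 -1;0 0 0 0 0 0 -1"

```text
time: 8.18
position: [0.5575, -0.0189, 0.1891]
tool_rot: [-1.31, -2.854, 0.009]
ft_force: [-0.3, 0.3, -1.2]
grip_width: 0.002
```

Run:
```python
from s import *
batten()
goto(b2w((-39,16)),8,128)
im=grab("wrist");cv2.imwrite("pics/w4.png",im["pixels"])
```

```text
top centre [-87.  109.4] theta 44.9 size [ 27. 133.] head [-23.4  45.7] tail [-150.6  173.1]
scene centre [-77.9 106.8] theta 46.1 size [ 37. 150.] head [-13.1  44.4] tail [-142.7  169.3]
tip [556.2 -20.4   7. ] yaw x 130.6 tilt 0.41 grip 0.006 F [-0.3  0.1  0.1] t 8.275
bay tip [-33.6  18.9]
tool delta cm [ 0.2  -0.58 -0.1 ]
turn rotvec [-0.007  0.001  0.046]
```

View pics/w4.png

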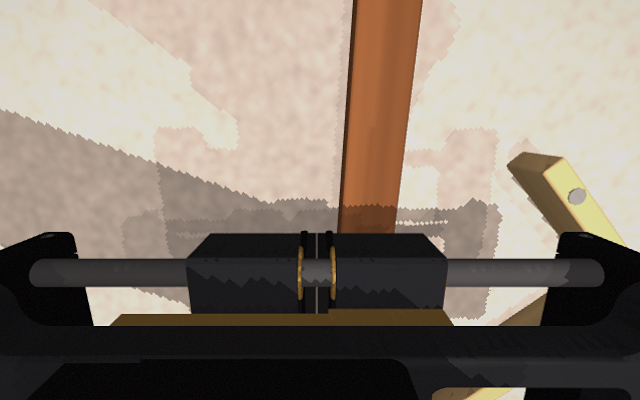

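Call:
play_rows:
  targets: "0 -1 0 0 0 0 -1;0 0 -3 0 0 0 -1;1 0 -3 0 0 0 -1;5 1 0 0 0 0 -1;5 1 0 0 0 0 -1;5 1 0 0 0 0 -1;4 0.5 0 0 0 0 -1;0 0 0 0 0 0 -1"

```text
time: 9.32
position: [0.4401, 0.1481, 0.2494]
tool_rot: [-1.33, -2.846, 0.021]
ft_force: [0.3, -0.7, 0.2]
grip_width: 0.009
```

Run:
```python
from s import *
batten()
goto(b2w((-160,185)),8,128)
im=grab("wrist");cv2.imwrite("pics/w5.png",im["pixels"])
```

```text
top centre [-71.8  94.5] theta 45.1 size [ 28. 179.] head [-8.1 31. ] tail [-135.5  158.1]
scene centre [-70.2  94.2] theta 40.9 size [ 36. 178.] head [-11.3  26.2] tail [-129.1  162.2]
tip [441.  143.2  67.5] yaw x 129.6 tilt 0.75 grip 0.012 F [ 1.5 -0.2  0.7] t 9.425
bay tip [-167.3  167.7]
tool delta cm [0.7  1.83 5.92]
turn rotvec [-0.012  0.006  0.028]
```

View pics/w5.png

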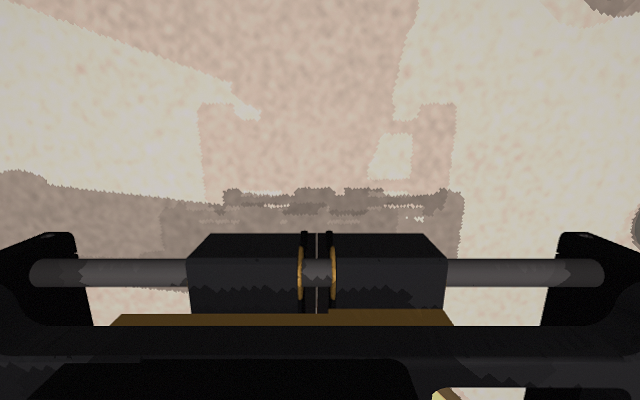

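Run:
```python
from s import *
goto(b2w((-152,175)),8,128.2)
```

```text
tip [441.6 142.7  67.4] yaw x 129.5 tilt 0.73 grip 0.007 F [-0.2  0.4  0.7] t 9.475
bay tip [-166.7  167.2]
tool delta cm [-0.5   1.65  5.93]
turn rotvec [-0.011  0.006  0.023]
```

Call:
play_rows:
  targets: "0.2 0.9 2 -0.01 0.006 0.02 -1;0 0.8 2 0 0 0 -1;0 0.1 1.6 0 0 0 -1;0 0 0.5 0 0 0 -1;0 0 0 0 0 0 -1"

```text
time: 10.1
position: [0.4586, 0.1509, 0.186]
tool_rot: [1.386, 2.819, -0.004]
ft_force: [-0.9, -0.3, -0.7]
grip_width: 0.004
```

Run:
```python
from s import *
batten(("top",))
goto(b2w((-152,175)),8,128.2)
a=cv2.imread(sorted(__import__("glob").glob("pics/top_*"),key=__import__("os").path.getmtime)[-1])[110:260,230:390]
cv2.imwrite("pics/c6.png",cv2.convertScaleAbs(cv2.resize(a,(640,600),interpolation=cv2.INTER_CUBIC),alpha=1.5))
```

```text
top centre [-68.1  90.2] theta 44.4 size [ 26. 168.] head [-5.1 25.9] tail [-131.1  154.5]
tip [458.6 150.5   4.3] yaw x 127.6 tilt 0.15 grip 0.005 F [ 0.2  0.8 -0.6] t 10.15
bay tip [-150.7  177. ]
tool delta cm [-0.05 -0.23 -0.37]
turn rotvec [-0.002  0.002 -0.01 ]
```

View pics/c6.png

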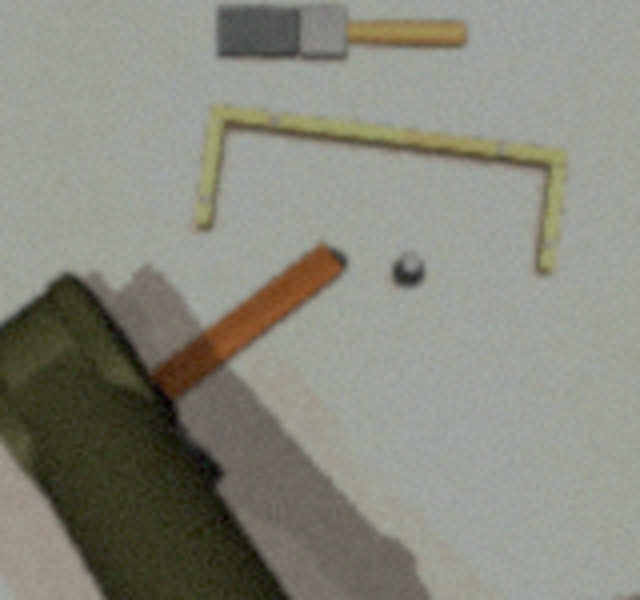

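Batten head at (335,258) clears the post (408,268) in this crop, lined up with the gap. Next is the push on the tail end face.

Call:
play_rows:
  targets: "0 -0.2 -0.35 0 0 0 -1;-1.2 0 0 0 0 0 -1;-1.2 0 0 0 0 0 -1;-1.2 0 0 0 0 0 -1;-1.2 0 0 0 0 0 -1;-1.2 0 0 0 0 0 -1;-1.2 0 0 0 0 0 -1;0 0 0 0 0 0 -1"

```text
time: 11.15
position: [0.505, 0.0876, 0.1917]
tool_rot: [1.388, 2.814, -0.002]
ft_force: [-0.0, 0.6, -0.2]
grip_width: 0.009
```

```bash
cat > v.py <<'E'
from s import *
import glob,os
batten()
goto(b2w((-152,175)),8,128.2)
a=cv2.imread(sorted(glob.glob("pics/top_*"),key=os.path.getmtime)[-1])[110:260,230:390]
b=cv2.imread(sorted(glob.glob("pics/scene_*"),key=os.path.getmtime)[-1])[140:290,210:370]
f=lambda a:cv2.convertScaleAbs(cv2.resize(a,(400,375),interpolation=cv2.INTER_CUBIC),alpha=1.5)
cv2.imwrite("pics/"+os.sys.argv[1],np.hstack([f(a),f(b)]))
E
python3 v.py c7.png
```

```text
top centre [-15.6  35.7] theta 44.1 size [ 27. 144.] head [ 47.1 -28.9] tail [-78.2 100.3]
scene centre [-9.4 36.2] theta 44.3 size [ 35. 140.] head [ 53.5 -28.2] tail [-72.2 100.6]
tip [504.7  88.1   9.8] yaw x 127.6 tilt 0.2 grip 0.006 F [-0.2 -0.   0.5] t 11.25
bay tip [-97.5 120.5]
tool delta cm [ 7.7  -0.08  0.15]
turn rotvec [ 0.     0.004 -0.011]
```

View pics/c7.png

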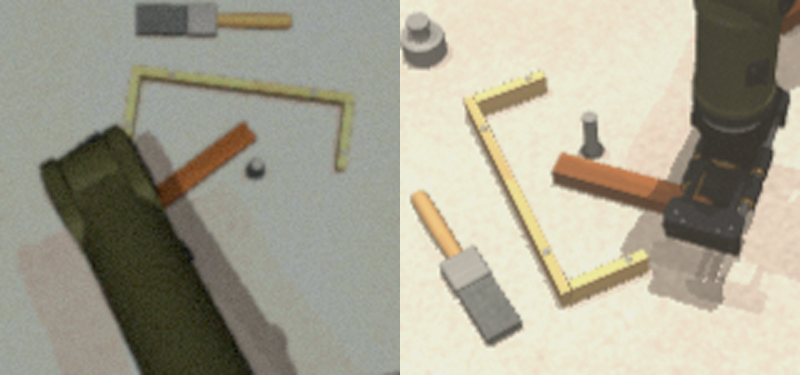

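Call:
play_rows:
  targets: "-1.2 0 0.1 0 0 0 -1;-1.2 0 0 0 0 0 -1;-1.2 0 0 0 0 0 -1;-0.6 0 0 0 0 0 -1;0 0 0 0 0 0 -1;1.2 0 0 0 0 0 -1;1.2 0 0 0 0 0 -1;0 0 0 0 0 0 -1"

```text
time: 12.25
position: [0.5151, 0.0749, 0.1907]
tool_rot: [1.382, 2.818, -0.002]
ft_force: [0.8, -1.1, 0.3]
grip_width: 0.009
```

```bash
python3 v.py c8.png
```

```text
top centre [ 6.7 12.9] theta 44.2 size [ 27. 164.] head [ 69.4 -51.7] tail [-56.   77.4]
scene centre [10.5 12.7] theta 44.3 size [ 31. 164.] head [ 73.3 -51.7] tail [-52.3  77.1]
tip [516.3  73.3   8.8] yaw x 127.7 tilt 0.2 grip 0.007 F [ 0.5 -0.2 -0.8] t 12.35
bay tip [-84.3 107.2]
tool delta cm [ 9.58 -0.08  0.04]
turn rotvec [ 0.     0.004 -0.009]
```

View pics/c8.png

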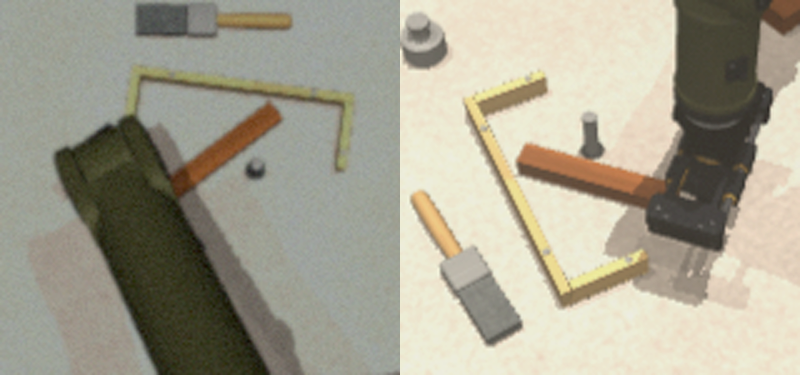

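Call:
play_rows:
  targets: "0.5 -2.4 0 0 0 0 -1;0 -2.4 0 0 0 0 -1;-1.5 0 0 0 0 0 -1;-1.5 0 0 0 0 0 -1;-1.5 0 0 0 0 0 -1;-1.2 0 0 0 0 0 -1;0 0 0 0 0 0 -1"

```text
time: 13.22
position: [0.514, -0.0008, 0.1916]
tool_rot: [1.385, 2.813, 0.002]
ft_force: [0.2, 0.3, -0.5]
grip_width: 0.004
```

```bash
python3 v.py c9.png; python3 -c "
from s import *
im=grab('wrist');cv2.imwrite('pics/w9.png',im['pixels'])"
```

```text
top centre [ 40.2 -20.8] theta 44.4 size [26. 69.] head [103.1 -85.2] tail [-22.8  43.5]
scene centre [16.3  5.1] theta 44.3 size [ 28. 145.] head [ 79.2 -59.3] tail [-46.5  69.5]
tip [514.2   0.    9.6] yaw x 127.7 tilt 0.34 grip 0.007 F [ 0.   0.5 -0.4] t 13.325
bay tip [-77.7  34.2]
tool delta cm [15.26  4.56  0.1 ]
turn rotvec [ 0.004  0.005 -0.009]
```

View pics/w9.png

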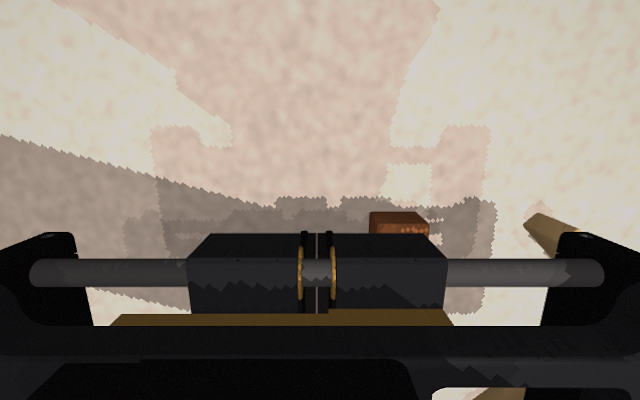

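Call:
play_rows:
  targets: "0.8 0.9 0.1 0 0 0 -1;0 0.9 0 0 0 0 -1;0.2 1 0 0 0 0.08 -1;0.2 1 0 0 0 0.08 -1;0.2 1 0 0 0 0.08 -1;0.2 1 0 0 0 0.08 -1;0.2 1 0 0 0 0.08 -1;0 0 0 0 0 0 -1"

```text
time: 14.38
position: [0.5631, 0.0586, 0.1906]
tool_rot: [1.919, 2.481, 0.002]
ft_force: [-0.2, -0.9, 0.3]
grip_width: 0.007
```

```bash
python3 v.py c10.png
```

```text
top centre [24.8  1.7] theta 20.2 size [ 27. 112.] head [ 55.9 -82.7] tail [-6.3 86.2]
scene centre [31.5 -9.5] theta 20.9 size [28. 92.] head [ 63.6 -93.6] tail [-0.5 74.6]
tip [563.1  57.5   8.4] yaw x 104.6 tilt 0.26 grip 0.009 F [0.1 0.7 0.5] t 14.475
bay tip [-35.9  97. ]
tool delta cm [11.49 -7.97 -0.03]
turn rotvec [ 0.002  0.004 -0.413]
```

View pics/c10.png

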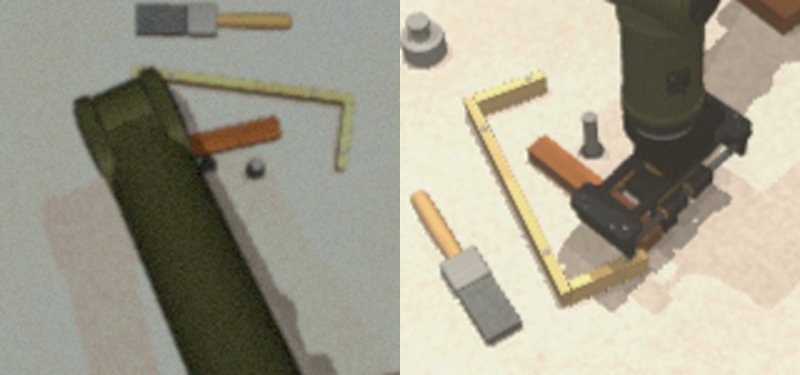

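Call:
play_rows:
  targets: "0 -1.2 0 0 0 0 -1;0 -1.2 0 0 0 0 -1;2 0 0 0 0 0 -1;2.2 0 0 0 0 0 -1;0 0 0 0 0 0 -1"

```text
time: 15.1
position: [0.5244, 0.0944, 0.1902]
tool_rot: [1.918, 2.483, -0.001]
ft_force: [0.9, 0.5, 0.2]
grip_width: 0.0
```

```bash
python3 v.py c11.png; python3 -c "
from s import *
goto(b2w((-29,138)),8,102.5)
im=grab('wrist');cv2.imwrite('pics/w11.png',im['pixels'])"
```

```text
top centre [13.9 29.9] theta 20.2 size [ 28. 172.] head [ 45.  -54.6] tail [-17.1 114.3]
scene centre [16.3 30.6] theta 20.0 size [ 29. 178.] head [ 47.1 -54. ] tail [-14.4 115.2]
tip [525.8  91.4   8. ] yaw x 104.5 tilt 0.3 grip 0.002 F [ 0.4 -0.2 -0.6] t 15.2
bay tip [-77.  126.3]
tool delta cm [ 7.26 -5.23 -0.04]
turn rotvec [ 0.001  0.005 -0.414]
tip [525.8  91.4   8. ] yaw x 104.5 tilt 0.3 grip 0.002 F [ 0.4 -0.2 -0.6] t 15.2
bay tip [-77.  126.3]
tool delta cm [-0.65  4.89  0.02]
turn rotvec [0.002 0.005 0.034]
```

View pics/w11.png

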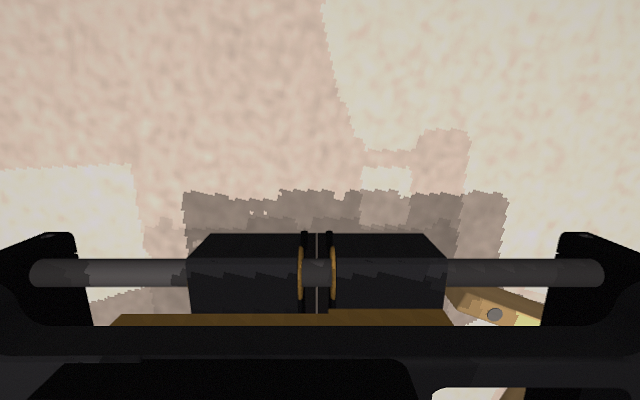

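View pics/c11.png

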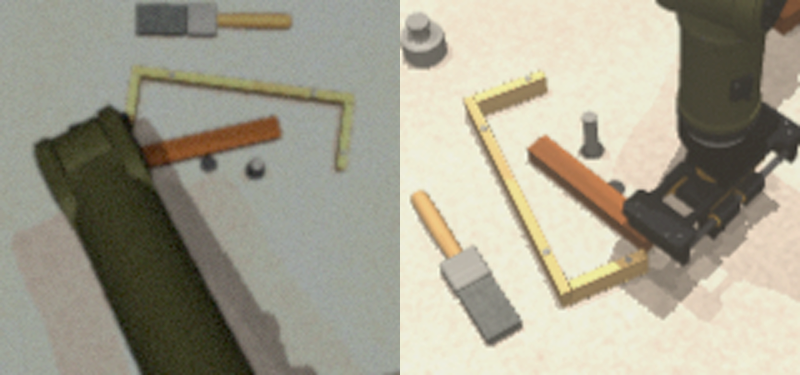

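Call:
play_rows:
  targets: "0 1.7 0 0 0 0 -1;0 1.7 0 0 0 0 -1;0 1.5 0 0 0 0 -1;-1.3 0 0 0 0 0 -1;-1.3 0 0 0 0 0 -1;-1.3 0 0 0 0 0 -1;-1.3 0 0 0 0 0 -1;-0.6 0 0 0 0 0 -1;0 0 0 0 0 0 -1"

```text
time: 16.38
position: [0.5891, 0.037, 0.1895]
tool_rot: [1.934, 2.469, -0.009]
ft_force: [-0.2, -0.1, 0.0]
grip_width: 0.006
```

```bash
python3 v.py c12.png
```

```text
top centre [ 40.1 -38. ] theta 20.9 size [ 27. 122.] head [  72.3 -122. ] tail [ 8.  46.1]
scene centre [ 45.7 -45.9] theta 19.7 size [ 29. 110.] head [  76.  -130.7] tail [15.4 38.8]
tip [589.1  36.4   7.6] yaw x 103.9 tilt 0.44 grip 0.005 F [ 0.2 -0.3 -0.9] t 16.475
bay tip [-7.6 79.2]
tool delta cm [ 14.07 -10.11  -0.14]
turn rotvec [-0.002  0.007 -0.424]
```

View pics/c12.png

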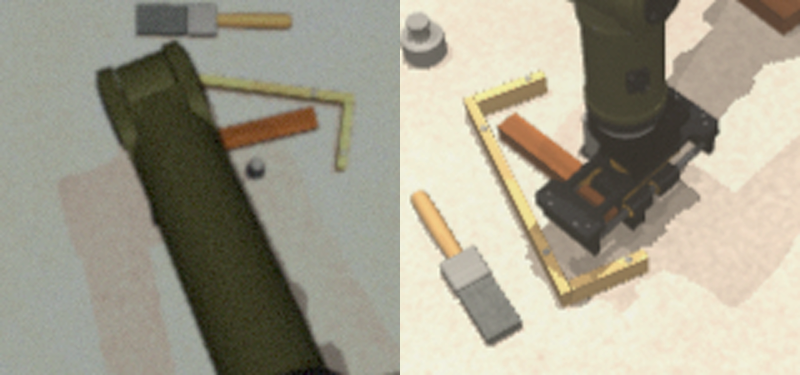

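Call:
play_rows:
  targets: "1.3 0 0 0 0 0 -1;1 -1.5 0 0 0 0 -1;0 -2.2 0 0 0 0 -1;0 -2.2 0 0 0 0 -1;-2 0 0 0 0 0 -1;-2 0 0 0 0 0 -1;-1 0 0 0 0 0 -1;0 0 0 0 0 0 -1"

```text
time: 17.48
position: [0.5344, 0.0086, 0.1902]
tool_rot: [1.915, 2.486, -0.004]
ft_force: [-0.7, 0.0, -0.6]
grip_width: 0.008
```

```bash
python3 v.py c13.png
```

```text
top centre [ 42.5 -44. ] theta 21.5 size [ 26. 110.] head [  75.5 -127.7] tail [ 9.5 39.8]
scene centre [ 33.7 -14.8] theta 20.7 size [ 28. 178.] head [ 65.5 -99. ] tail [ 1.8 69.4]
tip [534.4   8.7   8.2] yaw x 104.9 tilt 0.24 grip 0.002 F [-0.3  1.1 -0. ] t 17.575
bay tip [-58.6  45.1]
tool delta cm [15.51 -3.89 -0.05]
turn rotvec [-0.001  0.004 -0.407]
```

View pics/c13.png

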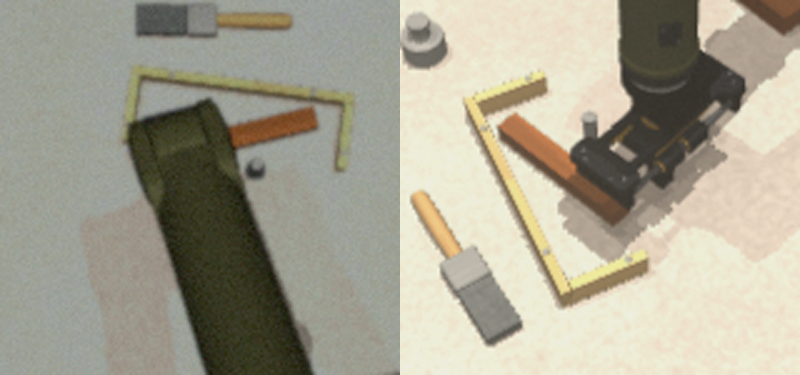

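Call:
play_rows:
  targets: "-1.7 0 0 0 0 0 -1;0 1.7 0 0 0 0 -1;0 1.7 0 0 0 0 -1;0.2 1 0 0 0 0.08 -1;0.2 1 0 0 0 0.08 -1;0.2 1 0 0 0 0.08 -1;0.2 1 0 0 0 0.08 -1;0 0 0 0 0 0 -1"

```text
time: 18.58
position: [0.6128, 0.0101, 0.1889]
tool_rot: [2.296, 2.139, -0.009]
ft_force: [-0.6, 0.7, -0.7]
grip_width: 0.006
```

```bash
python3 v.py c14.png
```

```text
top centre [ 46.8 -53.9] theta 3.4 size [90. 27.] head [  52.2 -143.7] tail [41.4 35.9]
scene centre [ 50.8 -70.8] theta 2.6 size [62. 28.] head [  54.8 -160.7] tail [46.8 19.1]
tip [611.5   8.7   6.7] yaw x 86.0 tilt 0.42 grip 0.007 F [0.4 0.1 0.2] t 18.675
bay tip [17.9 54.3]
tool delta cm [ 12.87 -16.39  -0.17]
turn rotvec [-0.005  0.006 -0.737]
```

View pics/c14.png

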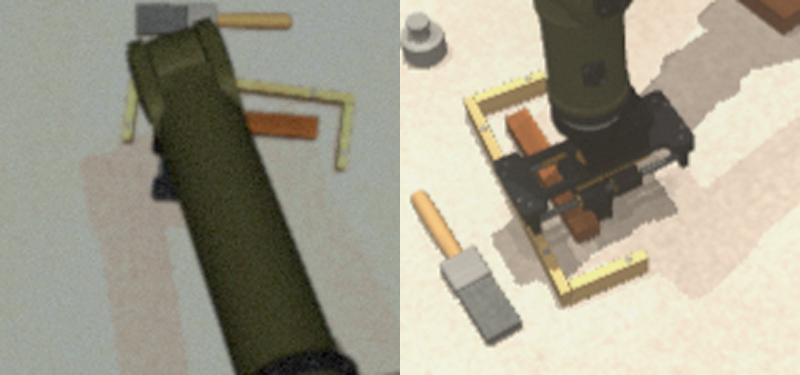

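Call:
play_rows:
  targets: "0.1 0.9 -0.2 0 0 0.06 -1;0.1 0.9 0 0 0 0.03 -1;0 0.8 0 0 0 0.03 -1;0 0 0 0 0 0 -1"

```text
time: 19.18
position: [0.6378, 0.0076, 0.1901]
tool_rot: [2.423, 1.997, -0.014]
ft_force: [-0.9, 0.3, -0.2]
grip_width: 0.006
```

```bash
python3 v.py c15.png
```

```text
top centre [ 49.3 -57.2] theta -8.2 size [85. 27.] head [  36.4 -146.3] tail [62.1 31.9]
tip [636.1   6.6   7.9] yaw x 79.0 tilt 0.56 grip 0.009 F [0.4 0.5 0.2] t 19.275
bay tip [42.5 55.1]
tool delta cm [ 1.054e+01 -2.027e+01  1.000e-02]
turn rotvec [-0.008  0.006 -0.858]
```

View pics/c15.png

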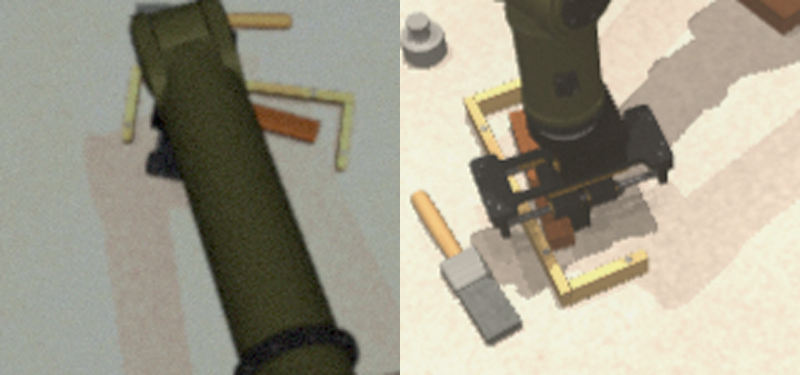

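Call:
play_rows:
  targets: "0 -1.3 0 -0.008 0 0 -1;0 -1.3 0 0 0 0 -1;0 0 -3 0 0 0 -1;0 0 -3 0 0 0 -1;0 0 -2.5 0 0 0 -1;-4 0 0 0 0 0 -1;-4 0 0 0 0 0 -1;-4 0 0 0 0 0 -1;-3 0 0 0 0 0 -1;0 0 0 0 0 0 -1"

```text
time: 20.52
position: [0.5723, -0.1333, 0.2787]
tool_rot: [2.409, 2.003, -0.016]
ft_force: [-0.5, 0.0, -0.2]
grip_width: 0.006
```

```bash
python3 v.py c16.png;  python3 -c "
from s import *
goto(b2w((4,-85)),8,79)"
```

```text
top centre [59.2 10. ] theta -11.5 size [137.  31.] head [ 41.3 -78.2] tail [77.2 98.2]
scene centre [ 59.1 -13.3] theta -8.4 size [180.  27.] head [  46.  -102.3] tail [72.3 75.7]
tip [ 572.8 -131.8   96.9] yaw x 79.8 tilt 0.64 grip 0.005 F [ 0.3  0.2 -0.5] t 20.625
bay tip [ -3.9 -89.8]
tool delta cm [ 25.63 -16.38   8.59]
turn rotvec [-0.004  0.011 -0.846]
tip [ 572.8 -131.8   96.9] yaw x 79.8 tilt 0.64 grip 0.005 F [ 0.3  0.2 -0.5] t 20.625
bay tip [ -3.9 -89.8]
tool delta cm [0.62 0.75 8.88]
turn rotvec [0.    0.011 0.013]
```

View pics/c16.png

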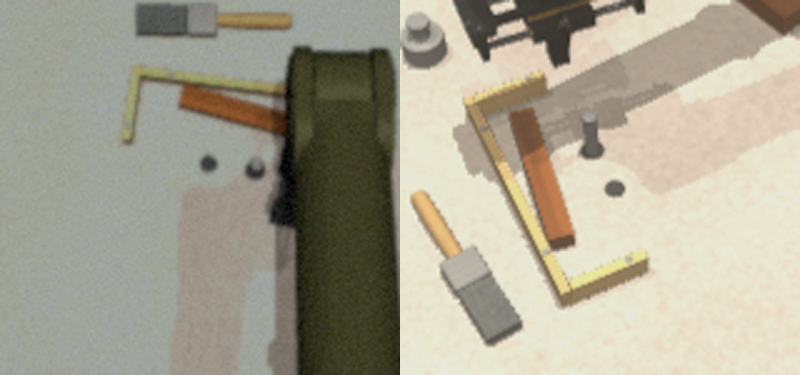

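Call:
play_rows:
  targets: "0.4 0.3 3 0 0.01 0 -1;0 0 3 0 0 0 -1;0 0 2.6 0 0 0 -1;0 0 0.6 0 0 0 -1;0 1.2 0 0 0 0 -1;0 1.2 0 0 0 0 -1;0 1 0 0 0 0.05 -1;0 0.6 0 0 0 0.05 -1;0 0 0 0 0 0 -1"

```text
time: 21.75
position: [0.6233, -0.1225, 0.191]
tool_rot: [2.494, 1.903, 0.015]
ft_force: [-1.0, 0.0, -1.2]
grip_width: 0.005
```

```bash
python3 v.py c17.png
```

```text
top centre [70.4 20.6] theta 1.8 size [111.  32.] head [ 73.2 -69.4] tail [ 67.6 110.5]
scene centre [ 72.5 -11.7] theta 0.7 size [181.  29.] head [  73.6 -101.7] tail [71.4 78.3]
tip [ 625.  -122.2    9. ] yaw x 74.7 tilt 0.65 grip 0.001 F [-0.  -0.3  0.2] t 21.85
bay tip [ 46.8 -74.1]
tool delta cm [ 21.7  -23.34  -0.05]
turn rotvec [ 0.012  0.001 -0.933]
```

View pics/c17.png

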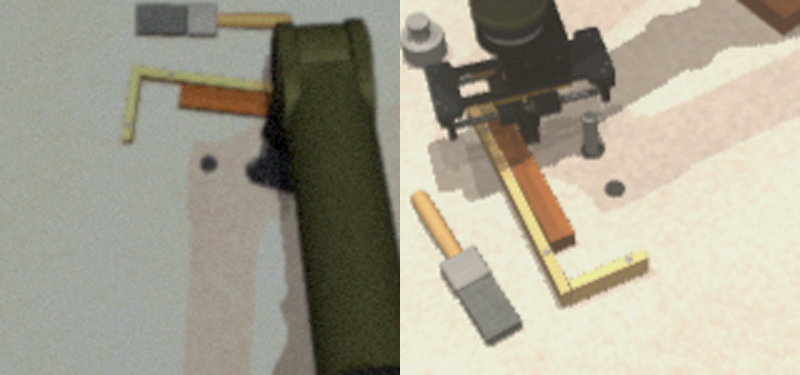

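Call:
play_rows:
  targets: "0 -1.3 0 0 0 0 -1;0 -1.3 0 0 0 0 -1;0 0 -3 0 0 0 -1;0 0 -3 0 0 0 -1;0 0 -3 0 0 0 -1;-4 -4 0 0 0 0 -1;-4 -4 0 0 0 0 -1;-4 -4 0 0 0 0 -1;-3 -3 0 0 0 0 -1;0 0 0 0 0 0 -1"

```text
time: 23.1
position: [0.3989, -0.2205, 0.2812]
tool_rot: [2.486, 1.904, 0.011]
ft_force: [0.0, 0.9, 1.4]
grip_width: 0.004
```

```bash
python3 v.py c18.png
```

```text
top centre [ 70.4 -12.4] theta 0.5 size [177.  31.] head [  71.1 -102.4] tail [69.6 77.6]
scene centre [ 72.2 -12.3] theta 0.4 size [182.  27.] head [  72.7 -102.3] tail [71.6 77.7]
tip [ 404.4 -219.1   99.8] yaw x 75.2 tilt 0.82 grip 0.007 F [ 0.2  0.6 -0.7] t 23.2
bay tip [-160.8 -196.4]
tool delta cm [36.89 -4.45  9.16]
turn rotvec [ 0.014  0.005 -0.925]
```

View pics/c18.png

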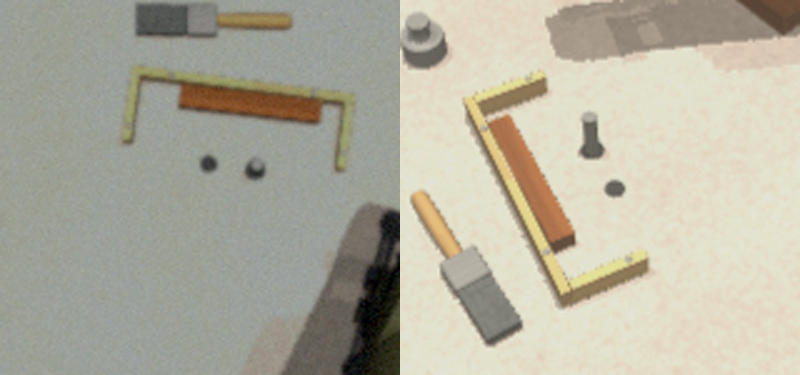

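The batten lies flush along the back board, both ends at bay x ≈ 70–73 and y between −102 and 78. Before handing in, I'll check the bystanders against the first picture.

Run:
```python
from s import *
a=np.load("/tmp/top0.npz")["pixels"];b=grab("top")["pixels"]
for n,(x,y) in dict(jar=(209,149),weight=(407,149),mug=(178,208),tin=(438,208),brush=(316,118),folder=(455,160),block=(175,166)).items():
    t=a[y-20:y+20,x-20:x+20]; r=cv2.matchTemplate(b[y-32:y+32,x-32:x+32],t,cv2.TM_CCOEFF_NORMED); _,v,_,l=cv2.minMaxLoc(r); print(n,round(v,3),np.array(l)-12)
ctrl.close_job()
```

```text
jar 0.979 [0 0]
weight 0.974 [0 0]
mug 0.993 [0 0]
tin 0.385 [0 0]
brush 0.986 [0 0]
folder 0.901 [0 0]
block 0.987 [0 0]
the job is handed in; nothing more can be done
```

The batten is in the bay, flush along the back board and behind the post. I handed the job in at about 23 s of the 72 s allowed. I did it all with closed fingers: slid the batten left, swung the right end in, pushed it through the gap between the post and the left wall, then pushed each end home.

- **Final position:** in the last clear pictures, the top and scene views put both ends at bay x of 70–73 mm (allowed 61–79). Its length runs from y = −102 to +78 mm, and it is turned about 0.5° from the board.
- **Flatness:** it looks flat in both views. I measured no heights and never lifted or straddled it.
- **Bystanders:** jar, weight, mug, brush, folder and block matched their starting pictures with no shift.
- **Weak check:** the tin also showed no shift, but its match was poor (0.39), and I did not look into it. The arm or its shadow probably covered part of it. The fingertips stayed about 10 cm from it while low, so I don't expect it moved.
- **Measurement errors:** some mid-task batten readings disagreed between views because the gripper hid part of it, so I used the clearer view each time.

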